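# Swing the next objective into place and set the filter on a metallurgical microscope

### The job

Set the microscope up for the specimen on its stage: turn the lens turret by its rubber-lobed ring, never by the objectives, anticlockwise as seen from above until the objective with the yellow band clicks home straight above the specimen, and do not run past that click. Also push the green-ended filter slider fully home into the lamp arm. Leave the specimen and everything else on the bench undisturbed.

Things in the scene. Friction and masses are not known exactly. Their poses are not given: they have to be found in the camera images.
- microscope: White upright metallurgical microscope, fixed. Origin on the bench below the optical axis; +x to its rear (column, lamp), +z up, +y to the side that faces the robot. Base x -80..190, y +-90 mm, 50 high. Column x 115..185, y +-41. Lamp arm x -45..230, y +-30, z 232..282 mm; above its front the prism house x -50..60, y +-35, z 282..332. Grey stage, top z 125, x +-70, y +-75.
- nosepiece: Lens turret: steel drum 70 mm across, 24 tall, under the front of the lamp arm, turning in both senses about its z axis, which leans 15 deg to the front (and z up). Origin on that axis at mid-height of its five rubber lobes. Lobes: black ribs along z, 12 mm wide, 22 tall (z +-11), reaching from radius 35 to 46 mm, at 0, 72, 144, 216, 288 deg from its x axis. Yellow objective at 180 deg.
- nosepiece_ring (a point): The same point as the turret's origin, in the turret's turning frame. Five clicks 72 deg apart: a sprung ball drops into a gap. Between clicks only a light drag (1 to 4 N at a lobe); within about 6 deg of a click the ball pulls the turret in; leaving a click takes 6 to 12 N at a lobe. It may start in a click or stopped between two; yellow is then 25 to 75 deg short of its click.
- objectives: The five lens barrels screwed into the turret, 25 mm thick, 26 to 42 mm long, splayed 15 deg outward from the turret's axis, hanging below the drum; a coloured band each: red (shortest), yellow, green, blue, white. Origin and axes as the turret's. Not to be pushed.
- yellow_front (a point): Centre of the front lens of the yellow-banded objective, 34 mm below the drum. It starts on the robot's side of the optical axis and comes to the front as the turret turns anticlockwise from above.
- view_point (a point): Fixed point of the microscope on the optical axis, 155 mm above the bench: where yellow_front stands when the yellow objective is clicked in.
- slider_end (a point): Centre of the outer face of the filter slider's green end (28 wide, 24 mm tall), on the lamp arm's side that faces the robot, 257 mm above the bench, 185 mm behind the optical axis. It slides straight in, along the microscope's -y; drag about 3 N.
- slider_body (a joint): Travel of the filter slider in m: 0 fully out, 0.03 fully home against its stop.
- specimen: Black resin puck with polished steel face, 30 mm across, 18 tall, lying loose on the stage under the optical axis. Origin under its centre.
- canister: Clear objective canister with blue cap, 38 mm across, 69 tall, near the microscope's front foot. Origin under its centre.
- marker: Black marker pen, 123 mm long, 17 thick, lying along its x axis on the bench between the microscope and the robot. Origin under its middle.
- flask: Glass conical flask, 104 mm across the foot, 167 tall. Origin under its centre.
- cylinder: White-footed plastic measuring cylinder, foot 72 mm across, 210 tall. Origin under its centre.
- beaker: Glass beaker, 72 mm across, 95 tall. Origin under its centre.
- puck_a: Spare specimen puck, 30 mm across, 18 tall, in the white tray.
- puck_b: Second spare specimen puck, 30 mm across, 18 tall, in the white tray.

How it is judged:
At the end, for the whole second after the job is handed in: The yellow objective's front lens stands within 2 mm (seen from above) of its place on the optical axis with the turret at rest, the filter slider is at least 27 mm of its 30 mm in, the specimen is within 4 mm of where it lay and the other bench things within 20 mm (horizontal distance between yellow_front and view_point below 0.002 m and angular speed of nosepiece below 0.05 rad/s and value of joint slider_body above 0.027 m and distance of specimen from where it was at the start of the episode below 0.004 m and distance of each of canister, marker, flask, cylinder, beaker, puck_a, puck_b from where it was at the start of the episode below 0.02 m); the robot touches nothing.
It fails at once if the fingers push on the objectives (more than 3 N) (contact force between any of the fingers, the arm and objectives above 3 N).
It fails at once if the yellow objective runs more than 10 mm past its place (y of yellow_front in the frame of microscope below -0.01 m).
It fails at once if the specimen on the stage is shifted by more than 4 mm (distance of specimen from where it was at the start of the episode above 0.004 m).
It fails at once if another thing on the bench is shifted by more than 20 mm or tipped over (distance of any of canister, marker, flask, cylinder, beaker, puck_a, puck_b from where it was at the start of the episode above 0.02 m or angle between any of canister, flask, cylinder, beaker, puck_a, puck_b's own z axis and vertical above 0.5 rad).
It also fails if it takes over 64 s, if anything falls off the work surface, if the arm or the gripper's body presses on something with over 40 N, if the wrist force passes 120 N, or if a joint passes its speed limit or range.

### The arm

A 6-joint arm with a two-finger parallel gripper is mounted at the origin on the work surface. World frame = base frame: x ahead of the robot, y to its left, z up, the work surface at z = 0. Lengths are in m, angles in rad, forces in N, time in s.
With the tool pointing down it reaches from about 0.3 to 0.775 m from the base axis. Payload 14.6 kg.
Tool frame: the origin (TCP) lies at the very end of the fingers, on their centre line; the grasp point (between the pads) lies env.tcp_to_grasp behind it (env.tcp_to_grasp is the distance from the TCP to the grasp point, in m); z points along the fingers, y is the line along which they close (so a half turn about z gives the same grasp; the last joint's range is limited). The gripper opens to 85 mm and grips with 20 to 120 N. Pads are 22 mm wide; open, the fingers measure 114 mm over their backs; the gripper's body (76 mm by 85 mm) begins 54 mm behind the grasp point. The pads swing forward as they close: fully open they stand 13 mm farther back than shut.
Start: joints at [-1.393, 0.3, 1.521, -0, 1.321, -0.067], TCP at [0.133, -0.534, 0.231] pointing down, gripper open.
Joint ranges: [-3.03, 3.03], [-0.79, 2.21], [0.23, 2.52], [-1.04, 4.18], [0, 3.07], [-2.55, 2.55]. Speed limits (rad/s): [2.22, 2.22, 2.57, 3.14, 3.14, 3.14].

### API

Orientations are given as a unit quaternion [x, y, z, w].
In Python, from station import env gives the robot as it stands. The module is installed in compiled form; this text tells all that it offers.
- The arm moves only by the tool servo_tool, never from a script. Its argument "commands" is one flat list of numbers, 7 for each row, row after row: the shift along the tool's x, y, z in cm, then the turn, a rotation vector about the tool's x, y, z in units of 5 degrees (1.0 is 5 degrees), then the gripper's target within -1 to 1 (shut at 1, half-way at 0, fully open at -1). In form: [x, y, z, ax, ay, az, fingers, x, y, z, ax, ay, az, fingers, ...]. A call has 1 to 20 rows; each row is the pose to reach, as a shift and turn from the pose commanded when the call began, along the tool's axes at that moment; what a row does not reach only later rows make up. A row lasts 1/8 s, in which the tool goes at most 62.5 mm and 10.7 degrees, less where a joint would pass 70% of its speed; a pose out of reach is approached as far as the arm can. A call with a gripper value outside its range is refused whole. The fingers move at their own pace and stop on an object; the grip force is fixed at half the most. Time passes only in rows, so rows that repeat a pose let the fingers close. It gives the time, the measured TCP pose, the force, the opening and the grip force at its end, in the units of the state.
- env.state(): the state, without advancing time (a new reading comes with each control period).
- env.grab_frame(name): name is "scene" or "side" or "wrist"; returns a dict with "color" (400x640x3 uint8, red, green, blue), "range_z" (400x640 float32, m along the optical axis (not along the pixel's ray), 0 where there is no reading), "K" (3x3 intrinsics, pixels), "dist_coeffs" ([k1, k2, p1, p2, k3] as OpenCV has them; the pictures are not rectified), "extrinsics" (4x4, takes a point from world to camera coordinates). Camera axes: x right, y up, looking along -z (the intrinsics and any distortion apply to the point x, -y, -z); pixel columns grow to the right and rows downward; lengths in m; the calibration is good to about 2 mm. A picture is of the moment at which its call begins.
- env.close_job(): hands the job in; it is judged then, once.
Trained networks look in a picture, given as the dict that the camera call returned (one of the last four; its "shot" number tells which), for a name from the list of things; names that differ only in an ending like _2 or _b are one class to them, and where a whole thing is asked for, a point or a joint stands for the part that bears it (a point fixed in the world has none). Each returns a list of dicts, best first, with "conf" (0 to 1); they miss things now and then, are a little off and sometimes report something else, mostly with a low value. They report only what shows in the picture. A call takes as long as a camera call.
- env.spot_in(picture, name): "extent" ([left, top, width, height] as shares, 0 to 1, of the picture: columns of its width, rows of its height, round what is visible of it).
- env.landmark_of(picture, name): "xy" ([column, row] as shares, 0 to 1, of the picture: columns of its width, rows of its height: a listed point, or the origin of a listed thing).
The state is a dict: "time_s": time; "qpos": joint angles; "joint_vel": joint speeds; "joint_efforts": joint torques, N m; "eef_pos": TCP position; "tool_rot": TCP orientation; "contact_force": force on the tool from outside, world axes, zero at the start; "wrist_torque": the same for the moment, N m; "grip_width": opening from 0.0 (shut) to 1.0 (fully open); "gripper_force": force on a finger pad.
Only numpy, scipy, OpenCV 4.12 (cv2) and the standard library are available. Lean on these libraries where they do the work, as an engineer would, in place of code of your own. Each camera call takes 0.05 s, during which the arm holds its last target. There are 200 camera calls.

## Working session

There is one attempt and no reset: what is moved stays moved. The work goes in short steps, Python scripts to look and compute and a tool call to move; the robot and the scene stay as the last step left them, time stands still between calls to the robot, and variables do not carry over. Pictures are saved under pics/ and viewed, at most 10 in all, crops included, and the job is handed in when it is done.

Besides the shell and the picture viewer there is one more tool, called after ">>>" as name(argument=value, ...) on one line, values as JSON. servo_tool: Moves the arm, as the interface text tells. Its arguments: {"type":"object","properties":{"commands":{"type":"array"}},"required":["commands"]}

```bash
mkdir -p pics; cat > h.py <<'E'
import numpy as np, cv2
from scipy.spatial.transform import Rotation as R
from station import env
def ray(p,xy):
    px=np.array([[[xy[0]*640,xy[1]*400]]],float)
    u=cv2.undistortPoints(px,np.array(p["K"]),np.array(p["dist_coeffs"]))[0,0]
    E=np.array(p["extrinsics"]); d=E[:3,:3].T@np.array([u[0],-u[1],-1.]); o=-E[:3,:3].T@E[:3,3]
    return o,d
def at_depth(p,xy,dz=None):
    o,d=ray(p,xy)
    if dz is None: dz=p["range_z"][int(xy[1]*400),int(xy[0]*640)]
    return o+d*dz
def tri(rs):
    A=0;b=0
    for o,d in rs:
        d=d/np.linalg.norm(d);M=np.eye(3)-np.outer(d,d);A=A+M;b=b+M@o
    return np.linalg.solve(A,b)
def proj(p,X):
    E=np.array(p["extrinsics"]);c=E[:3,:3]@np.array(X,float)+E[:3,3];q=np.array([c[0],-c[1],-c[2]])
    return cv2.projectPoints(q.reshape(1,1,3),np.zeros(3),np.zeros(3),np.array(p["K"]),np.array(p["dist_coeffs"]))[0][0,0]
def save(p,n): cv2.imwrite("pics/"+n,cv2.cvtColor(p["color"],cv2.COLOR_RGB2BGR))
E
python3 - <<'E'
from h import *
np.set_printoptions(precision=4,suppress=True)
s=env.state();print(s["eef_pos"],s["tool_rot"],env.tcp_to_grasp)
P={}
for c in ["scene","side"]:
    p=env.grab_frame(c);save(p,c+"0.png");P[c]=p
    o,d=ray(p,[.5,.5]);print(c,o,d)
for n in ["microscope","nosepiece","nosepiece_ring","yellow_front","view_point","slider_end","specimen","canister","marker","flask","cylinder","beaker"]:
    rs=[]
    for c in P:
        for r in env.landmark_of(P[c],n)[:1]:
            print(n,c,round(r["conf"],2),np.array(r["xy"])*[640,400],at_depth(P[c],r["xy"]))
            rs.append(ray(P[c],r["xy"]))
    if len(rs)==2: print("   tri",tri(rs))
E
```

```text
[ 0.1333 -0.5334  0.2307] [ 0.9925  0.1221 -0.     -0.0006] 0.0187
scene [0.099  0.8342 1.0172] [ 0.3253 -0.67   -0.6675]
side [ 0.0361 -0.7199  1.1524] [ 0.3695  0.5527 -0.747 ]
microscope scene 0.94 [274.368 207.92 ] [ 0.6709 -0.0559  0.0473]
microscope side 0.62 [382.272 233.08 ] [ 0.6168 -0.1557  0.1276]
   tri [ 0.6887 -0.0892  0.009 ]
nosepiece scene 0.84 [266.176 153.4  ] [ 0.6707 -0.0395  0.2448]
nosepiece side 0.51 [387.392 182.6  ] [ 0.6596 -0.1037  0.2557]
   tri [ 0.6915 -0.0738  0.2133]
nosepiece_ring scene 0.86 [266.688 155.8  ] [ 0.6662 -0.0339  0.2426]
nosepiece_ring side 0.52 [388.48 183.32] [ 0.6586 -0.109   0.2582]
   tri [ 0.6933 -0.0744  0.207 ]
yellow_front scene 0.69 [271.808 169.8  ] [ 0.6611 -0.044   0.1931]
yellow_front side 0.68 [388.608 184.8  ] [ 0.6602 -0.1087  0.2514]
   tri [ 0.6893 -0.067   0.1808]
view_point scene 0.85 [271.808 166.8  ] [ 0.6662 -0.053   0.1946]
view_point side 0.81 [389.12 201.92] [ 0.6927 -0.0892  0.145 ]
   tri [ 0.69   -0.0942  0.1548]
slider_end scene 0.55 [311.616 231.6  ] [ 0.5537 -0.0491  0.0122]
slider_end side 0.69 [341.888
[... 301 characters left out ...]
78 [381.312 277.88 ] [ 0.5731 -0.2218  0.0278]
   tri [ 0.4347 -0.2425  0.0693]
marker scene 0.59 [307.776 233.48 ] [ 0.5578 -0.0343  0.0167]
marker side 0.63 [340.096 242.92 ] [ 0.5545 -0.0518  0.0132]
   tri [ 0.5616 -0.0453  0.0031]
flask scene 0.69 [393.92 185.4 ] [ 0.4113 -0.3021  0.0345]
flask side 0.79 [367.104 340.72 ] [ 0.4096 -0.3646  0.0793]
   tri [ 0.4284 -0.3402  0.0039]
cylinder scene 0.76 [346.624 163.   ] [ 0.5853 -0.3584  0.0196]
cylinder side 0.66 [422.08 321.8 ] [ 0.5767 -0.3864  0.0292]
   tri [ 0.5917 -0.3782  0.0023]
beaker scene 0.96 [408.704 212.08 ] [ 0.3398 -0.2274  0.0202]
beaker side 0.6 [319.808 336.68 ] [ 0.3265 -0.2846  0.0594]
   tri [ 0.3456 -0.2575 -0.0084]
```

```bash
python3 - <<'E'
import cv2
for n,(r,c) in {"scene":((60,260),(150,450)),"side":((90,290),(250,550))}.items():
    i=cv2.imread(f"pics/{n}0.png")[r[0]:r[1],c[0]:c[1]]
    cv2.imwrite(f"pics/{n}0c.png",cv2.resize(i,(750,500),interpolation=cv2.INTER_CUBIC))
E
```

```text
(no output)
```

View pics/scene0c.png

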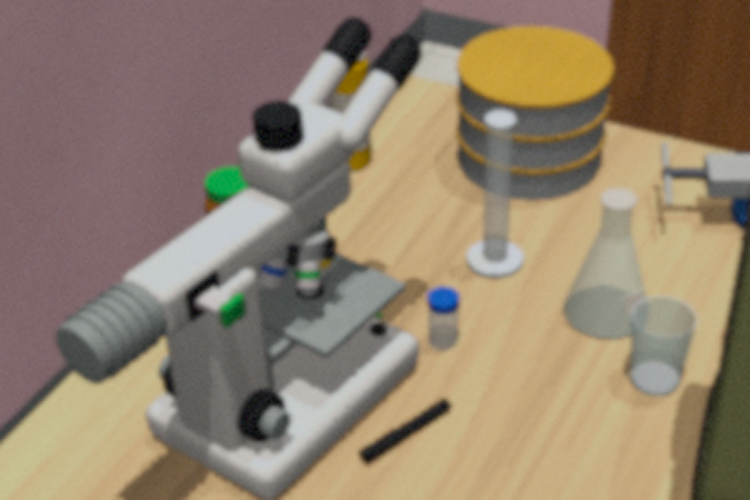

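View pics/side0c.png

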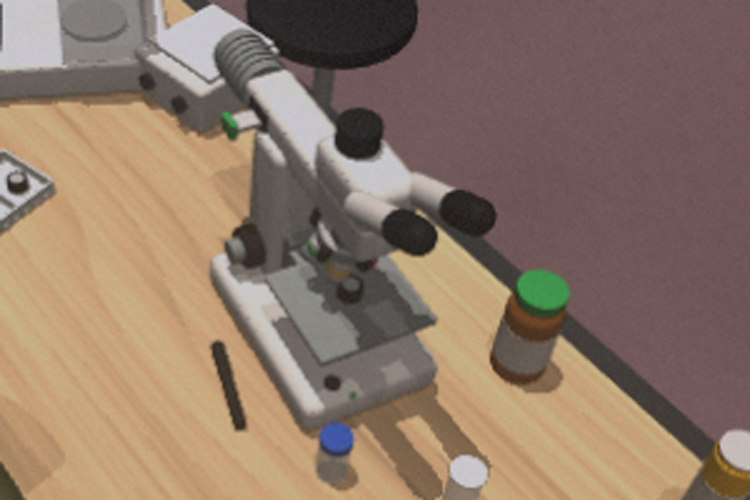

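The scene picture shows the green slider end at about pixel (243,183) and the turret under the arm at about (267,155). The side picture shows the slider end at about (327,140), with the microscope's rear pointing to world +y. Next I'll fit the microscope's yaw.

```bash
python3 - <<'E'
from h import *
np.set_printoptions(precision=4,suppress=True)
P={c:env.grab_frame(c) for c in ["scene","side"]}
rs=[];C=[]
for c,box in {"scene":(215,165,270,200),"side":(315,130,345,150)}.items():
    p=P[c];hsv=cv2.cvtColor(p["color"],cv2.COLOR_RGB2HSV)
    m=cv2.inRange(hsv,(45,90,40),(85,255,255));k=np.zeros_like(m);k[box[1]:box[3],box[0]:box[2]]=1;m=m*k
    v,u=np.nonzero(m);xy=[(u.mean()+.5)/640,(v.mean()+.5)/400];print(c,len(u),u.mean(),v.mean(),u.min(),u.max(),v.min(),v.max(),at_depth(p,xy));rs.append(ray(p,xy))
    V,U=np.mgrid[0:400,0:640];px=np.stack([U+.5,V+.5],-1).reshape(-1,1,2).astype(float)
    n=cv2.undistortPoints(px,np.array(p["K"]),np.array(p["dist_coeffs"]))[:,0]
    z=p["range_z"].reshape(-1,1);q=np.hstack([n[:,:1]*z,-n[:,1:]*z,-z]);E=np.array(p["extrinsics"])
    X=(q-E[:3,3])@E[:3,:3];X=X[z[:,0]>0];
    X=X[(abs(X[:,0]-.69)<.3)&(abs(X[:,1])<.35)&(X[:,2]<.4)];C.append(X)
    # direct: lines fit of stage top & arm top outline
    for nm,a,b in [("stage",.12,.13),("armtop",.279,.286),("house",.328,.336)]:
        S=X[(X[:,2]>a)&(X[:,2]<b)][:,:2].astype(np.float32)
        if len(S)>30:
            r=cv2.minAreaRect(S);print(c,nm,len(S),r)
print("green tri",tri(rs))
np.save("cloud.npy",np.vstack(C))
E
```

```text
scene 87 243.57471264367817 183.1494252873563 238 269 169 190 [0.6464 0.0994 0.2613]
scene stage 1341 ((0.6020288467407227, -0.1100066602230072), (0.4991331100463867, 0.3368168771266937), 16.592330932617188)
scene armtop 1167 ((0.7068264484405518, 0.04047855734825134), (0.34453365206718445, 0.05750972777605057), 79.56275177001953)
scene house 448 ((0.6763588786125183, -0.11242368817329407), (0.1498144119977951, 0.09313659369945526), 85.11036682128906)
side 26 341.15384615384613 138.53846153846155 339 343 135 144 [0.6523 0.0921 0.267 ]
side stage 1758 ((0.6053328514099121, -0.12249875068664551), (0.46823620796203613, 0.36566269397735596), 11.966933250427246)
side armtop 675 ((0.7126723527908325, 0.03334684669971466), (0.3524811267852783, 0.0575113408267498), 79.75553894042969)
side house 516 ((0.6853156089782715, -0.12068740278482437), (0.15032188594341278, 0.08024618029594421), 70.80561828613281)
green tri [0.6522 0.0961 0.2602]
```

```bash
cat >> h.py <<'E'
O=np.array([.688,-.093,0]);YAW=np.deg2rad(79.7)
MX=np.array([np.cos(YAW),np.sin(YAW),0]);MY=np.array([-MX[1],MX[0],0])
def m2w(m): return O+MX*m[0]+MY*m[1]+np.array([0,0,m[2]])
def w2m(w): w=np.array(w)-O; return np.array([w@MX,w@MY,w[2]])
def rot(pitch=0,twist=0):  # tool along mic -y, pitched down by pitch deg; x up, y=-mic x
    B=np.stack([[0,0,1],-MX,-MY],1).astype(float)
    return R.from_matrix(B)*R.from_euler('z',twist,degrees=True)*R.from_euler('y',-pitch,degrees=True)
def row(pw,rt,base=None):
    s=env.state();b=R.from_quat(s["tool_rot"]);p=np.array(s["eef_pos"])
    return np.round(np.r_[b.inv().apply(np.array(pw)-p)*100,np.rad2deg((b.inv()*rt).as_rotvec())/5],2)
E
python3 - <<'E'
from h import *
print(row([.25,-.35,.40],R.from_quat(env.state()["tool_rot"])))
print(row([.42,.08,.40],rot()))
print(row(m2w([.15,.18,.30]),rot()),m2w([.15,.18,.30]))
E
```

```text
[ 15.77 -14.98 -16.87   0.     0.     0.  ]
[ 42.69 -52.58 -16.87  -3.82  17.7    3.82]
[ 54.27 -50.38  -6.87  -3.82  17.7    3.82] [0.53772103 0.08676715 0.3       ]
```

>>> servo_tool(commands=[15.8,-15,-17,0,0,0,1,15.8,-15,-17,0,0,0,1,15.8,-15,-17,0,0,0,1,15.8,-15,-17,0,0,0,1,42.7,-52.6,-17,-3.8,17.7,3.8,1,42.7,-52.6,-17,-3.8,17.7,3.8,1,42.7,-52.6,-17,-3.8,17.7,3.8,1,42.7,-52.6,-17,-3.8,17.7,3.8,1,42.7,-52.6,-17,-3.8,17.7,3.8,1,42.7,-52.6,-17,-3.8,17.7,3.8,1,42.7,-52.6,-17,-3.8,17.7,3.8,1,42.7,-52.6,-17,-3.8,17.7,3.8,1,42.7,-52.6,-17,-3.8,17.7,3.8,1,42.7,-52.6,-17,-3.8,17.7,3.8,1])

```text
time_s: 3.15
eef_pos: [0.391, -0.021, 0.3822]
tool_rot: [0.842, -0.054, 0.525, 0.108]
contact_force: [-0.0, -0.6, 0.0]
grip_width: -0.004
gripper_force: 0.0
```

```bash
cat > look.py <<'E'
from h import *
import sys
np.set_printoptions(precision=4,suppress=True)
s=env.state();print(s["time_s"],s["eef_pos"],w2m(s["eef_pos"]),s["qpos"],s["contact_force"],s["grip_width"])
p=env.grab_frame("wrist");save(p,sys.argv[1])
o,d=ray(p,[.5,.5]);print("cam",w2m(o),R.from_quat(s["tool_rot"]).inv().apply(o-s["eef_pos"]),R.from_quat(s["tool_rot"]).inv().apply(d))
for n in ["nosepiece","nosepiece_ring","yellow_front","view_point","slider_end","specimen","marker"]:
    for r in env.landmark_of(p,n)[:1]:
        q=np.array(r["xy"])*[640,400];X=at_depth(p,r["xy"]);print(n,round(r["conf"],2),q,"mic",w2m(X))
E
python3 look.py w1.png; python3 - <<'E'
from h import *
print(row(m2w([.182,.12,.257]),rot()))
E
```

```text
3.15 [ 0.391  -0.021   0.3822] [0.0177 0.305  0.3822] [ 0.006  -0.6814  2.3051 -0.5755  0.467   2.0758] [-0.0318 -0.5596  0.0437] -0.004352956256993584
cam [0.0363 0.4001 0.514 ] [ 0.079   0.0008 -0.1432] [-0.2927  0.0036  0.9563]
nosepiece 0.88 [298.176 166.32 ] mic [0.0176 0.0212 0.2291]
nosepiece_ring 0.73 [295.104 166.12 ] mic [0.0216 0.0175 0.2263]
view_point 0.97 [309.184 198.   ] mic [-0.0027  0.0294  0.18  ]
slider_end 0.88 [159.104 159.08 ] mic [0.1782 0.074  0.2629]
specimen 0.62 [305.6  212.08] mic [-0.002   0.0123  0.1343]
[ -1.52 -18.55  20.66   0.66   5.12   1.34]
```

View pics/w1.png

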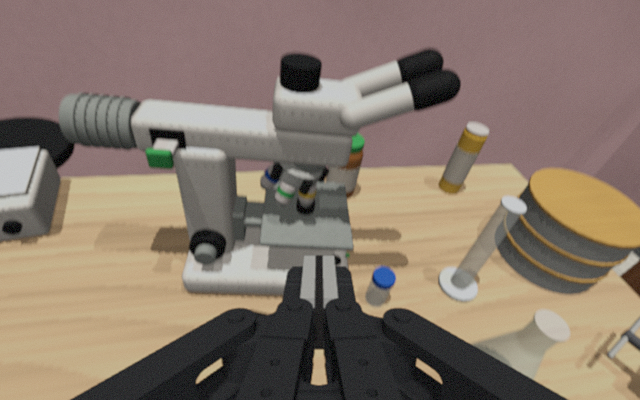

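The wrist view shows the green slider end at (160,158), the turret at about (297,168) and the objectives with the white, green and yellow bands near (290,185). I'll go to the slider next.

>>> servo_tool(commands=[-1.5,-18.5,17.6,0.7,5.1,1.3,1,-1.5,-18.5,17.6,0.7,5.1,1.3,1,-1.5,-18.5,17.6,0.7,5.1,1.3,1,-1.5,-18.5,17.6,0.7,5.1,1.3,1,-1.5,-18.5,17.6,0.7,5.1,1.3,1,-1.5,-18.5,17.6,0.7,5.1,1.3,1,-1.5,-18.5,17.6,0.7,5.1,1.3,1,-1.5,-18.5,17.6,0.7,5.1,1.3,1])

```text
time_s: 4.55
eef_pos: [0.3887, -0.0186, 0.4353]
tool_rot: [0.728, -0.051, 0.682, 0.049]
contact_force: [0.6, -0.5, -0.7]
grip_width: 0.005
gripper_force: 0.0
```

```bash
python3 look.py w2.png; python3 - <<'E'
from h import *
print(row(m2w([.182,.12,.257]),rot()))
p=env.grab_frame("wrist");hsv=cv2.cvtColor(p["color"],cv2.COLOR_RGB2HSV)
m=cv2.inRange(hsv,(45,120,40),(80,255,255));n,l,st,ce=cv2.connectedComponentsWithStats(m)
for i in range(1,n):
    if st[i,4]>60:
        c=(ce[i]+.5)/[640,400];print(st[i],ce[i],w2m(at_depth(p,c)))
E
```

```text
4.55 [ 0.3887 -0.0186  0.4353] [0.0197 0.3077 0.4353] [-0.1414 -0.7883  2.4226 -0.9848  0.0011  2.5536] [ 0.5911 -0.5267 -0.66  ] 0.004699474087226497
cam [0.014  0.4454 0.5237] [ 0.0793  0.0007 -0.1431] [-0.2926  0.0039  0.9564]
slider_end 0.58 [201.728 287.4  ] mic [0.1797 0.0737 0.2594]
specimen 0.68 [335.168 388.8  ] mic [0.0121 0.3827 0.4501]
[-16.54 -15.54  20.48  -0.43   0.73   0.03]
[375 256  18  20 294] [383.02721088 265.77891156] [-0.09888952 -0.18424242  0.13961255]
[193 278  21  17 315] [203.2952381  286.37142857] [0.176994   0.07372456 0.26049187]
```

View pics/w2.png

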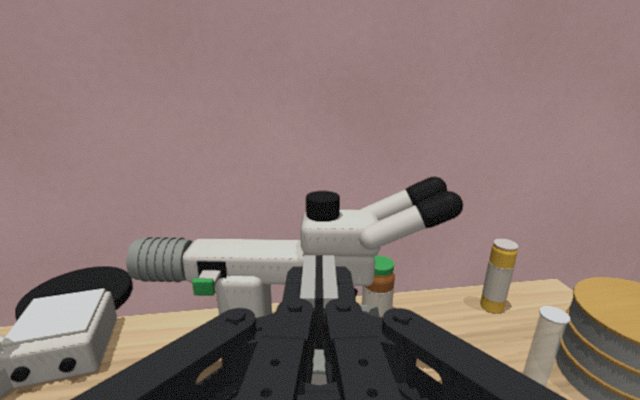

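The view shows the arm at its wrist limits (q5≈0). I'll fit the kinematics to choose a reachable tilt.

```bash
cat > kin.py <<'E'
from h import *
from scipy.optimize import least_squares
D=[([-1.393,.3,1.521,0,1.321,-.067],[.1333,-.5334,.2307],[.9925,.1221,0,-.0006]),
([.006,-.6814,2.3051,-.5755,.467,2.0758],[.391,-.021,.3822],[.842,-.054,.525,.108]),
([-.1414,-.7883,2.4226,-.9848,.0011,2.5536],[.3887,-.0186,.4353],[.728,-.051,.682,.049])]
LO=np.array([-3.03,-.79,.23,-1.04,0,-2.55]);HI=np.array([3.03,2.21,2.52,4.18,3.07,2.55])
def fk(q,k):
    d1,a1,a2,a3,d4,d6,off=k
    A=R.from_euler('z',q[0]);B=A*R.from_euler('y',q[1]);C=B*R.from_euler('y',q[2]);W=C*R.from_euler('z',q[3])*R.from_euler('y',q[4])*R.from_euler('z',q[5]+off)
    p=A.apply([a1,0,d1])+B.apply([0,0,a2])+C.apply([a3,0,d4])+W.apply([0,0,d6])
    return p,W
def res(k):
    o=[]
    for q,p,r in D:
        P,W=fk(q,k);o+=list(P-p)+list(.3*(R.from_quat(r).inv()*W).as_rotvec())
    return np.r_[o,.001*(k[:6]-[.35,0,.35,0,.35,.2])]
K=min((least_squares(res,[.35,0,.35,0,.35,.25,o]) for o in (0,1.57,3.14,-1.57)),key=lambda r:r.cost)
K=K.x
def ik(p,W,q0):
    f=lambda q:np.r_[(fk(q,K)[0]-p)*10,(W.inv()*fk(q,K)[1]).as_rotvec()]
    r=least_squares(f,np.clip(q0,LO+.05,HI-.05),bounds=(LO+.03,HI-.03));return r.x,np.abs(r.fun).max()
E
python3 - <<'E'
from kin import *
np.set_printoptions(precision=3,suppress=True)
print(K,np.abs(res(K)).max())
rng=np.random.default_rng(0)
for m in ([.182,.11,.257],[.18,.035,.257],[.03,.04,.207]):
  for pit in (0,15,30,45,60):
    S=[]
    for tw in (0,90,-90,180):
      for q0 in ([0,.3,1.5,0,.8,0],[0,0,2.2,0,.8,1.5],[0,0,2.3,3.1,.8,0],[0,0,2,1.5,1,0],[0,.5,2,3.1,1.,-1.5],[0,.5,2,3.1,1.,1.5],[0,.5,1.8,0,1.,-1.5]):
        q,e=ik(m2w(m),rot(pit)*R.from_euler('z',tw,degrees=True),np.array(q0))
        if e<.01 and not any(np.allclose(q,x[1],atol=.05) for x in S):S.append((tw,q))
    print(m,pit);[print("   ",*x) for x in S]
E
```

```text
[-0.335 -0.128  0.187 -0.669  0.47   0.143  1.571] 0.03710802018681804
[0.182, 0.11, 0.257] 0
    0 [ 0.272 -0.453  2.436  4.022  0.602 -2.355]
    90 [ 0.272 -0.453  2.436  4.022  0.602 -0.784]
    -90 [ 0.272 -0.453  2.436  4.022  0.602  2.357]
    180 [ 0.272 -0.453  2.436  4.022  0.602  0.787]
[0.182, 0.11, 0.257] 15
[0.182, 0.11, 0.257] 30
    90 [ 0.254 -0.144  2.045 -1.01   0.438 -1.947]
    -90 [ 0.254 -0.144  2.045 -1.01   0.438  1.195]
    180 [ 0.254 -0.144  2.045 -1.01   0.438 -0.376]
[0.182, 0.11, 0.257] 45
    0 [ 0.237  0.077  1.782 -0.525  0.608  2.318]
    90 [ 0.237  0.077  1.782 -0.525  0.608 -2.394]
    -90 [ 0.237  0.077  1.782 -0.525  0.608  0.748]
    180 [ 0.237  0.077  1.782 -0.525  0.608 -0.823]
[0.182, 0.11, 0.257] 60
    0 [ 0.215  0.4    1.4   -0.255  0.868  2.084]
    -90 [ 0.215  0.4    1.4   -0.255  0.868  0.514]
    180 [ 0.215  0.4    1.4   -0.255  0.868 -1.057]
[0.18, 0.035, 0.257] 0
    0 [ 0.21  -0.13   2.137  3.912  0.577 -2.254]
    90 [ 0.21  -0.13   2.137  3.912  0.577 -0.683]
    -90 [ 0.21  -0.13   2.137  3.912  0.577  2.459]
    180 [ 0.21 
[... 572 characters left out ...]
  0.211 -2.108]
    90 [-0.061 -0.351  2.363  3.72   0.211 -0.537]
    180 [-0.061 -0.351  2.363  3.72   0.211  1.034]
[0.03, 0.04, 0.207] 30
    0 [-0.064 -0.184  2.159 -0.687  0.158  2.309]
    90 [-0.064 -0.184  2.159 -0.687  0.158 -2.403]
    -90 [-0.064 -0.184  2.159 -0.687  0.158  0.739]
    180 [-0.064 -0.184  2.159 -0.687  0.158 -0.832]
[0.03, 0.04, 0.207] 45
    0 [-0.069  0.03   1.905 -0.189  0.43   1.821]
    -90 [-0.069  0.03   1.905 -0.189  0.43   0.251]
    180 [-0.069  0.03   1.905 -0.189  0.43  -1.32 ]
[0.03, 0.04, 0.207] 60
    0 [-0.074  0.315  1.573 -0.079  0.734  1.721]
    -90 [-0.074  0.315  1.573 -0.079  0.734  0.15 ]
    180 [-0.074  0.315  1.573 -0.079  0.734 -1.421]
```

```bash
sed -i 's/d1,a1,a2,a3,d4,d6,off=k/d1,a1,a2,a3,d4,d6,off,b=k/; s/A.apply(\[a1,0,d1\])/A.apply([a1,b,d1])/; s/,.25,o\])/,.25,o,0])/' kin.py
python3 - <<'E'
from kin import *
np.set_printoptions(precision=4,suppress=True)
print(K);print(res(K)[:18].reshape(3,6))
E
```

```text
[ 0.2222 -0.002   0.4246  0.0421  0.4496  0.245   1.5707  0.0367]
[[-0.0001 -0.     -0.     -0.0002 -0.     -0.    ]
 [ 0.      0.     -0.     -0.0003  0.0001  0.0001]
 [ 0.      0.0001  0.     -0.0002  0.0003 -0.0001]]
```

```bash
python3 - <<'E'
from kin import *
np.set_printoptions(precision=3,suppress=True)
for m in ([.182,.11,.257],[.18,.035,.257],[.03,.04,.207]):
  for pit in (0,15,30,40,50,60):
    S=[]
    for tw in (0,90,-90,180):
      for q0 in ([0,.3,1.5,0,.8,0],[0,0,2.2,0,.8,1.5],[0,0,2.3,3.1,.8,0],[0,0,2,1.5,1,0],[0,.5,2,3.1,1.,-1.5],[0,.5,2,3.1,1.,1.5],[0,.5,1.8,0,1.,-1.5]):
        q,e=ik(m2w(m),rot(pit)*R.from_euler('z',tw,degrees=True),np.array(q0))
        if e<.01 and not any(np.allclose(q,x[1],atol=.05) for x in S):S.append((tw,q))
    print(m,pit);[print("   ",*x) for x in S]
E
```

```text
[0.182, 0.11, 0.257] 0
    0 [ 0.291  0.329  2.097  3.735  0.946 -1.946]
    90 [ 0.291  0.329  2.097  3.735  0.946 -0.375]
    180 [0.291 0.329 2.097 3.735 0.946 1.195]
[0.182, 0.11, 0.257] 15
    0 [ 0.282  0.205  2.052  4.032  0.586 -2.243]
    90 [ 0.282  0.205  2.052  4.032  0.586 -0.672]
    -90 [0.282 0.205 2.052 4.032 0.586 2.469]
    180 [0.282 0.205 2.052 4.032 0.586 0.899]
[0.182, 0.11, 0.257] 30
[0.182, 0.11, 0.257] 40
    90 [ 0.233  0.143  1.864 -0.821  0.434 -2.095]
    -90 [ 0.233  0.143  1.864 -0.821  0.434  1.047]
    180 [ 0.233  0.143  1.864 -0.821  0.434 -0.524]
[0.182, 0.11, 0.257] 50
    0 [ 0.208  0.167  1.76  -0.444  0.601  2.248]
    90 [ 0.208  0.167  1.76  -0.444  0.601 -2.464]
    -90 [ 0.208  0.167  1.76  -0.444  0.601  0.677]
    180 [ 0.208  0.167  1.76  -0.444  0.601 -0.894]
[0.182, 0.11, 0.257] 60
    0 [ 0.182  0.213  1.646 -0.248  0.803  2.061]
    -90 [ 0.182  0.213  1.646 -0.248  0.803  0.491]
    180 [ 0.182  0.213  1.646 -0.248  0.803 -1.08 ]
[0.18, 0.035, 0.257] 0
    0 [ 0.214  0.437  1.927  3.669  0.866 -1.932]
    90 [ 0.214  0.437  1.927  
[... 1250 characters left out ...]
 0.04, 0.207] 30
    0 [-0.124  0.264  1.948  3.537  0.126 -1.935]
    90 [-0.124  0.264  1.948  3.537  0.126 -0.364]
    180 [-0.124  0.264  1.948  3.537  0.126  1.207]
[0.03, 0.04, 0.207] 40
    0 [-0.127  0.256  1.859 -0.257  0.161  1.859]
    -90 [-0.127  0.256  1.859 -0.257  0.161  0.288]
    180 [-0.127  0.256  1.859 -0.257  0.161 -1.283]
[0.03, 0.04, 0.207] 50
    0 [-0.13   0.276  1.752 -0.079  0.418  1.681]
    -90 [-0.13   0.276  1.752 -0.079  0.418  0.111]
    180 [-0.13   0.276  1.752 -0.079  0.418 -1.46 ]
[0.03, 0.04, 0.207] 60
    0 [-0.133  0.32   1.631 -0.038  0.667  1.641]
    -90 [-0.133  0.32   1.631 -0.038  0.667  0.07 ]
    180 [-0.133  0.32   1.631 -0.038  0.667 -1.501]
```

```bash
cat > plan.py <<'E'
from kin import *
def plan(wps,ns):
    s=env.state();b=R.from_quat(s["tool_rot"]);p=np.array(s["eef_pos"]);q=np.array(s["qpos"]);out=[];prev=b;pp=p
    for w,n in zip(wps,ns):
        w=np.array(w)
        for i in range(1,n+1):
            x=q+(w-q)*i/n;P,W=fk(x,K)
            r=np.r_[b.inv().apply(P-p)*100,np.rad2deg((b.inv()*W).as_rotvec())/5]
            print(",".join("%.1f"%v for v in r)+",1,","   #",np.round(w2m(P),2),"step",round(np.rad2deg((prev.inv()*W).magnitude()),1),round(1000*np.linalg.norm(P-pp)));prev=W;pp=P
        q=w
E
python3 - <<'E'
from plan import *
plan([[-.1,-.4,2.2,-.9,.9,2.3],[.25,.0,2.2,3.7,.95,-1.95]],[7,28])
E
```

```text
-1.7,2.3,1.2,-1.1,-1.1,-0.3,1,    # [-0.    0.3   0.42] step 8.1 31
-3.5,4.6,2.1,-2.2,-2.3,-0.6,1,    # [-0.03  0.29  0.4 ] step 8.2 30
-5.3,6.7,2.5,-3.3,-3.5,-1.0,1,    # [-0.05  0.28  0.38] step 8.2 28
-7.0,8.7,2.5,-4.3,-4.8,-1.4,1,    # [-0.07  0.28  0.36] step 8.3 26
-8.7,10.5,2.2,-5.2,-6.1,-1.8,1,    # [-0.08  0.29  0.35] step 8.3 25
-10.2,12.1,1.6,-6.1,-7.4,-2.2,1,    # [-0.1   0.29  0.33] step 8.4 23
-11.6,13.4,0.7,-7.0,-8.8,-2.7,1,    # [-0.11  0.3   0.32] step 8.5 21
-14.4,10.8,0.4,-5.6,-10.1,-2.6,1,    # [-0.09  0.31  0.29] step 8.8 38
-16.9,7.9,0.0,-4.2,-11.2,-2.5,1,    # [-0.06  0.32  0.27] step 8.8 38
-18.9,4.6,-0.4,-2.6,-12.0,-2.3,1,    # [-0.03  0.32  0.25] step 8.7 38
-20.4,1.2,-0.8,-0.9,-12.7,-2.1,1,    # [0.01 0.33 0.23] step 8.7 38
-21.5,-2.3,-1.3,0.9,-13.1,-1.9,1,    # [0.04 0.34 0.22] step 8.6 37
-22.0,-5.9,-1.8,2.7,-13.2,-1.7,1,    # [0.08 0.34 0.22] step 8.5 37
-22.1,-9.5,-2.2,4.4,-13.0,-1.4,1,    # [0.11 0.35 0.22] step 8.4 36
-21.6,-13.0,-2.5,6.1,-12.6,-1.1,1,    # [0.15 0.35 0.22] step 8.3 35
-20.8,-16.2,-2.7,7.7,-12.0,-0.7,1,    # [0.18 0.35 0.23] step 8.2 
[... 551 characters left out ...]
9.5,2.9,12.2,-0.2,2.4,1,    # [0.32 0.29 0.41] step 7.1 25
-0.7,-28.8,4.3,11.5,1.0,2.6,1,    # [0.31 0.28 0.43] step 7.1 24
0.8,-27.7,5.8,10.5,2.1,2.7,1,    # [0.3  0.26 0.44] step 7.1 24
1.9,-26.2,7.4,9.3,3.0,2.7,1,    # [0.28 0.24 0.45] step 7.2 24
2.7,-24.5,8.9,8.1,3.8,2.7,1,    # [0.27 0.23 0.46] step 7.2 24
3.0,-22.5,10.3,6.7,4.3,2.5,1,    # [0.25 0.21 0.46] step 7.3 25
2.8,-20.3,11.7,5.2,4.5,2.3,1,    # [0.23 0.2  0.46] step 7.4 26
2.1,-18.0,12.9,3.7,4.6,2.0,1,    # [0.2  0.18 0.45] step 7.6 27
1.0,-15.7,13.9,2.2,4.3,1.7,1,    # [0.18 0.17 0.44] step 7.7 28
-0.5,-13.3,14.6,0.8,3.9,1.3,1,    # [0.16 0.17 0.42] step 7.9 29
-2.5,-11.0,15.1,-0.6,3.2,0.8,1,    # [0.14 0.16 0.4 ] step 8.0 30
```

>>> servo_tool(commands=[-1.7,2.3,1.2,-1.1,-1.1,-0.3,1,-3.5,4.6,2.1,-2.2,-2.3,-0.6,1,-5.3,6.7,2.5,-3.3,-3.5,-1.0,1,-7.0,8.7,2.5,-4.3,-4.8,-1.4,1,-8.7,10.5,2.2,-5.2,-6.1,-1.8,1,-10.2,12.1,1.6,-6.1,-7.4,-2.2,1,-11.6,13.4,0.7,-7.0,-8.8,-2.7,1,-14.4,10.8,0.4,-5.6,-10.1,-2.6,1,-16.9,7.9,0.0,-4.2,-11.2,-2.5,1,-18.9,4.6,-0.4,-2.6,-12.0,-2.3,1,-20.4,1.2,-0.8,-0.9,-12.7,-2.1,1,-21.5,-2.3,-1.3,0.9,-13.1,-1.9,1,-22.0,-5.9,-1.8,2.7,-13.2,-1.7,1,-22.1,-9.5,-2.2,4.4,-13.0,-1.4,1,-21.6,-13.0,-2.5,6.1,-12.6,-1.1,1,-20.8,-16.2,-2.7,7.7,-12.0,-0.7,1,-19.5,-19.3,-2.8,9.1,-11.2,-0.4,1,-17.8,-22.0,-2.7,10.4,-10.1,0.0,1])

```text
time_s: 7.25
eef_pos: [0.382, 0.2053, 0.2597]
tool_rot: [0.888, 0.229, 0.274, -0.291]
contact_force: [0.2, 0.2, 0.1]
grip_width: -0.004
gripper_force: 0.0
```

```bash
python3 - <<'E'
from plan import *
s=env.state();print(np.round(s["qpos"],2),w2m(s["eef_pos"]),s["time_s"],s["contact_force"])
plan([[.25,.1,2.2,3.7,.95,-1.95]],[17])
E
```

```text
[ 0.04 -0.24  2.2   0.91  0.92  0.62] [0.23876011 0.35435321 0.25972152] 7.25 [0.18417922 0.15526203 0.14507903]
2.1,-1.9,0.6,0.9,1.0,-0.5,1,    # [0.26 0.35 0.28] step 7.5 29
4.4,-3.5,0.9,1.7,2.2,-1.0,1,    # [0.28 0.35 0.29] step 7.3 28
6.7,-4.7,0.8,2.2,3.5,-1.5,1,    # [0.3  0.34 0.31] step 7.2 27
9.1,-5.5,0.5,2.5,4.8,-1.9,1,    # [0.31 0.33 0.33] step 7.1 25
11.5,-5.8,-0.0,2.6,6.1,-2.2,1,    # [0.32 0.32 0.35] step 7.0 24
13.7,-5.7,-0.8,2.4,7.5,-2.4,1,    # [0.32 0.3  0.37] step 6.9 23
15.7,-5.1,-1.6,2.0,8.8,-2.6,1,    # [0.32 0.28 0.39] step 6.9 23
17.5,-4.1,-2.5,1.4,10.0,-2.7,1,    # [0.31 0.27 0.4 ] step 6.9 23
19.0,-2.7,-3.5,0.5,11.1,-2.7,1,    # [0.3  0.25 0.41] step 6.9 23
20.2,-0.8,-4.4,-0.5,12.1,-2.6,1,    # [0.29 0.23 0.42] step 7.0 23
20.9,1.3,-5.3,-1.8,12.9,-2.5,1,    # [0.27 0.21 0.42] step 7.1 24
21.2,3.6,-6.1,-3.2,13.4,-2.3,1,    # [0.25 0.2  0.42] step 7.2 25
21.1,6.2,-6.7,-4.7,13.7,-2.0,1,    # [0.23 0.18 0.41] step 7.4 26
20.5,8.9,-7.3,-6.3,13.8,-1.7,1,    # [0.21 0.17 0.4 ] step 7.6 28
19.3,11.5,-7.6,-7.9,13.6,-1.3,1,    # [0.19 0.16 0.39] step 7.8 29
17.8,14.2,-7.8,-9.5,13.1,-0.9,1,    # [0.16 0.15 0.37] step 8.0 31
15.7,16.6,-7.8,-11.0,12.3,-0.4,1,    # [0.14 0.15 0.34] step 8.2 32
```

>>> servo_tool(commands=[2.1,-1.9,0.6,0.9,1.0,-0.5,1,4.4,-3.5,0.9,1.7,2.2,-1.0,1,6.7,-4.7,0.8,2.2,3.5,-1.5,1,9.1,-5.5,0.5,2.5,4.8,-1.9,1,11.5,-5.8,0,2.6,6.1,-2.2,1,13.7,-5.7,-0.8,2.4,7.5,-2.4,1,15.7,-5.1,-1.6,2.0,8.8,-2.6,1,17.5,-4.1,-2.5,1.4,10.0,-2.7,1,19.0,-2.7,-3.5,0.5,11.1,-2.7,1,20.2,-0.8,-4.4,-0.5,12.1,-2.6,1,20.9,1.3,-5.3,-1.8,12.9,-2.5,1,21.2,3.6,-6.1,-3.2,13.4,-2.3,1,21.1,6.2,-6.7,-4.7,13.7,-2.0,1,20.5,8.9,-7.3,-6.3,13.8,-1.7,1,19.3,11.5,-7.6,-7.9,13.6,-1.3,1,17.8,14.2,-7.8,-9.5,13.1,-0.9,1,15.7,16.6,-7.8,-11.0,12.3,-0.4,1])

```text
time_s: 9.38
eef_pos: [0.5653, 0.0717, 0.3434]
tool_rot: [0.659, -0.078, 0.745, 0.067]
contact_force: [0.3, -0.9, 1.0]
grip_width: -0.003
gripper_force: 0.0
```

```bash
python3 - <<'E'
from plan import *
s=env.state();print(np.round(s["qpos"],2),w2m(s["eef_pos"]),s["time_s"],s["contact_force"])
for m in ([.18,.12,.257],[.09,.17,.235]):
    q,e=ik(m2w(m),rot(),np.array(s["qpos"]));print(np.round(q,2),e,row(m2w(m),rot()))
E
```

```text
[ 0.25  0.1   2.2   3.71  0.95 -1.96] [0.1400843  0.15019539 0.34338106] 9.375 [ 0.28617908 -0.87583259  0.95988921]
[ 0.3   0.31  2.12  3.74  0.96 -1.95] 4.693034155733855e-13 [-9.03 -3.82  1.85  0.29 -1.38 -0.3 ]
[ 0.11  0.23  2.34  3.48  1.03 -1.75] 1.1102230246251565e-15 [-10.39   5.35  -3.13   0.29  -1.38  -0.3 ]
```

>>> servo_tool(commands=[-9,-3.8,1.8,0.3,-1.4,-0.3,1,-9,-3.8,1.8,0.3,-1.4,-0.3,1,-9,-3.8,1.8,0.3,-1.4,-0.3,1,-9,-3.8,1.8,0.3,-1.4,-0.3,1])

```text
time_s: 9.88
eef_pos: [0.6014, 0.1062, 0.2592]
tool_rot: [0.704, -0.062, 0.705, 0.061]
contact_force: [0.4, 0.7, 0.8]
grip_width: -0.0
gripper_force: 0.0
```

```bash
python3 look.py w3.png; python3 - <<'E'
from h import *
print(row(m2w([.182,.12,.257]),rot()))
p=env.grab_frame("wrist");hsv=cv2.cvtColor(p["color"],cv2.COLOR_RGB2HSV)
m=cv2.inRange(hsv,(45,120,40),(80,255,255));n,l,st,ce=cv2.connectedComponentsWithStats(m)
for i in range(1,n):
    if st[i,4]>60:
        c=(ce[i]+.5)/[640,400];print(st[i],ce[i],w2m(at_depth(p,c)))
print(proj(p,env.state()["eef_pos"]))
E
```

```text
9.875 [0.6014 0.1062 0.2592] [0.1805 0.1208 0.2592] [ 0.2977  0.3077  2.1266  3.733   0.9554 -1.94  ] [0.4464 0.6742 0.7682] -0.00024090893691701334
cam [0.179  0.264  0.3383] [ 0.0794  0.0007 -0.1431] [-0.2926  0.004   0.9564]
nosepiece 0.88 [513.92 257.68] mic [0.0337 0.0292 0.2215]
yellow_front 0.87 [533.376 323.72 ] mic [0.0059 0.0263 0.1608]
view_point 0.69 [526.976 312.   ] mic [0.0107 0.0227 0.1694]
slider_end 0.73 [320. 232.] mic [0.1792 0.073  0.2602]
specimen 0.89 [516.288 336.52 ] mic [0.0058 0.0089 0.1344]
[-0.19 -0.14  0.08 -0.05 -0.02 -0.02]
[ 296  213   48   39 1678] [319.27830751 232.53277712] [0.17940421 0.07449335 0.259978  ]
[491 287  38  21 324] [508.91975309 297.88580247] [0.03675992 0.03780248 0.19169392]
[317.00410467 273.42859412]
```

View pics/w3.png

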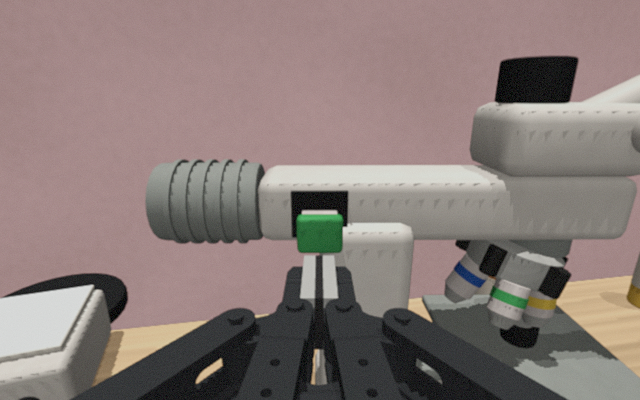

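The slider end is centred ahead of the closed fingers at (319,232). The yellow and green objectives show near (540,303) and (510,298). I'll push the slider in now.

>>> servo_tool(commands=[0,0,3.5,0,0,0,1,0,0,4.5,0,0,0,1,0,0,5,0,0,0,1,0,0,5.5,0,0,0,1,0,0,6,0,0,0,1,0,0,6.5,0,0,0,1,0,0,7,0,0,0,1,0,0,7.4,0,0,0,1,0,0,7.4,0,0,0,1])

```text
time_s: 11.45
eef_pos: [0.6747, 0.0936, 0.2584]
tool_rot: [0.704, -0.062, 0.705, 0.061]
contact_force: [-0.6, 0.3, 0.2]
grip_width: -0.0
gripper_force: 0.0
```

>>> servo_tool(commands=[0,0,0.2,0,0,0,1,0,0,0.3,0,0,0,1,0,0,0.3,0,0,0,1])

```text
time_s: 11.82
eef_pos: [0.6772, 0.0932, 0.2584]
tool_rot: [0.704, -0.062, 0.705, 0.061]
contact_force: [-6.7, 0.9, 0.9]
grip_width: 0.001
gripper_force: 3.5
```

>>> servo_tool(commands=[0,0,0.2,0,0,0,1,0,0,0.3,0,0,0,1,0,0,0.3,0,0,0,1])

```text
time_s: 12.2
eef_pos: [0.6778, 0.0932, 0.2582]
tool_rot: [0.704, -0.062, 0.705, 0.061]
contact_force: [-68.5, 3.6, 14.0]
grip_width: -0.0
gripper_force: 34.2
```

```bash
python3 - <<'E'
from h import *
s=env.state();print(w2m(s["eef_pos"]),s["contact_force"])
E
```

```text
[0.18139888 0.04334805 0.25820087] [-68.54057331   3.61481925  14.00873183]
```

>>> servo_tool(commands=[0,0,-6,0,0,0,1,0,0,-11,0,0,0,1,0,5,-12,0,0,0,1,-1.5,10,-12,0,0,0,1,-3,15,-12,0,0,0,1,-3,15,-12,0,0,0,1])

```text
time_s: 12.95
eef_pos: [0.5354, -0.038, 0.2272]
tool_rot: [0.704, -0.064, 0.704, 0.063]
contact_force: [0.4, -0.5, -0.4]
grip_width: -0.001
gripper_force: 0.0
```

```bash
sed -i 's/^O=np.array.*/O=np.array([.687,-.0984,0]);YAW=np.deg2rad(79.7)/;s/;YAW=np.deg2rad(79.7);YAW/;YAW/' h.py; python3 look.py w4.png; python3 - <<'E'
import cv2
i=cv2.imread("pics/w4.png")[130:390,160:560];cv2.imwrite("pics/w4c.png",cv2.resize(i,(800,520),interpolation=cv2.INTER_CUBIC))
E
```

```text
12.95 [ 0.5354 -0.038   0.2272] [0.0323 0.1599 0.2272] [-0.1041  0.2381  2.37    3.2305  1.0386 -1.6147] [ 0.3783 -0.4602 -0.4308] -0.0005846330276367229
cam [0.0316 0.303  0.3066] [ 0.0794  0.0008 -0.1431] [-0.2926  0.004   0.9564]
nosepiece 0.83 [325.504 207.4  ] mic [0.0258 0.0334 0.2177]
nosepiece_ring 0.65 [327.488 202.32 ] mic [0.0241 0.0308 0.2212]
yellow_front 0.69 [343.424 268.8  ] mic [0.0208 0.1683 0.2339]
view_point 0.95 [351.168 260.68 ] mic [0.0028 0.0279 0.1661]
slider_end 0.72 [117.312 160.   ] mic [0.1834 0.0447 0.2595]
specimen 0.73 [326.016 206.   ] mic [0.0254 0.0344 0.2192]
```

View pics/w4c.png

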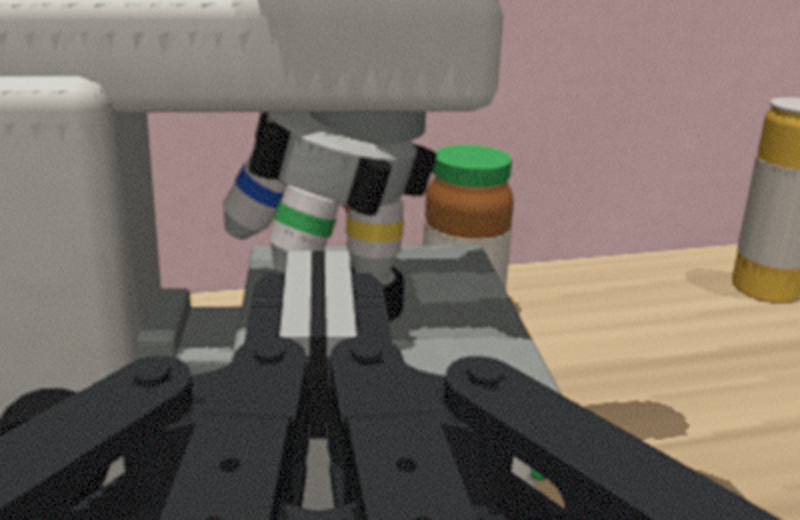

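The crop shows three black lobes, at full-image pixels (294,202), (345,222) and (371,216). The slider is home, and the yellow objective is slightly on the near side of the front. Now I'll fit the turret's angle.

```bash
cat > tur.py <<'E'
from h import *
c,s_=np.cos(np.deg2rad(15)),np.sin(np.deg2rad(15))
TB=np.array([[c,0,-s_],[0,1,0],[s_,0,c]])  # columns: turret x,y,z at zero turn, in mic
def tp(org,phi,rad,z=0):
    a=np.deg2rad(phi);return np.array(org)+TB@np.array([rad*np.cos(a),rad*np.sin(a),z])
ORG=np.array([.018,0,.207])
E
python3 - <<'E'
from tur import *
from scipy.optimize import least_squares
np.set_printoptions(precision=4,suppress=True)
p=env.grab_frame("wrist")
obs=np.array([[294,202],[345,222],[371,216]])
def f(v,full=False):
    org=ORG+v[1:4]
    pr=np.array([proj(p,m2w(tp(org,v[0]+k,.046 if 1 else 0))) for k in (-72,0,72)])
    return np.r_[(pr-obs).ravel(),v[1:4]/.002]
for a in (80,95,110):
    r=least_squares(f,[a,0,0,0],x_scale=[10,.003,.003,.003]);print(r.cost,r.x,f(r.x)[:6])
# dark lobe blobs and depth points
g=cv2.cvtColor(p["color"],cv2.COLOR_RGB2GRAY);m=(g<45).astype(np.uint8);m[:180]=0;m[245:]=0
n,l,st,ce=cv2.connectedComponentsWithStats(m)
for i in range(1,n):
    if st[i,4]>40:
        v,u=np.nonzero(l==i);X=np.array([w2m(at_depth(p,[(a+.5)/640,(b+.5)/400])) for a,b in zip(u,v)])
        print(st[i],ce[i],np.median(X,0))
E
```

```text
49.92216638119752 [108.9481   0.0096  -0.0078   0.0026] [-5.1311  0.4165  2.901   1.536   4.633  -1.0626]
49.92216638340592 [108.9481   0.0096  -0.0078   0.0026] [-5.1311  0.4165  2.901   1.536   4.633  -1.0626]
49.92216638253576 [108.9483   0.0096  -0.0078   0.0026] [-5.131   0.4165  2.9011  1.536   4.6329 -1.0626]
[111 180  27   3  56] [124.1786 180.5536] [0.193  0.0345 0.2416]
[292 188  21  33 423] [301.6407 205.7021] [0.0516 0.0281 0.218 ]
[369 205  16  25 230] [377.0391 217.3087] [-0.0167  0.0035  0.199 ]
[341 211  22  28 414] [351.4952 224.7367] [0.0105 0.0414 0.2064]
```

```bash
python3 - <<'E'
from tur import *
from scipy.optimize import least_squares
np.set_printoptions(precision=4,suppress=True)
p=env.grab_frame("wrist")
for u,v in [(180,155),(220,165),(260,165),(300,165),(340,170),(380,165)]: print(u,v,w2m(at_depth(p,[u/640,v/400])))
# front end of arm along row 160
for u in range(396,416,2): print(u,w2m(at_depth(p,[u/640,.4])),end=' ')
print()
obs=np.array([[301.6,205.7],[351.5,224.7],[377,217.3]])+.5
def f(v):
    org=ORG+v[1:4]
    pr=np.array([proj(p,m2w(tp(org,v[0]+k,rr))) for k,rr in ((-72,.043),(0,.045),(72,.043))])
    return np.r_[(pr-obs).ravel(),v[1:4]/.002]
r=least_squares(f,[100,0,0,0],x_scale=[10,.003,.003,.003]);print(r.cost,r.x,f(r.x)[:6])
E
```

```text
180 155 [0.1472 0.0308 0.262 ]
220 165 [0.1164 0.0296 0.2537]
260 165 [0.0843 0.0294 0.2536]
300 165 [0.0521 0.0288 0.2534]
340 170 [0.0198 0.0284 0.2492]
380 165 [-0.0123  0.0287  0.2534]
396 [-0.0248  0.0289  0.2574] 398 [-0.0267  0.0277  0.2572] 400 [-0.0281  0.0286  0.2574] 402 [-0.0299  0.0278  0.2572] 404 [-0.0314  0.0282  0.2573] 406 [-0.0329  0.0286  0.2574] 408 [-0.0344  0.0288  0.2574] 410 [-0.0361  0.0285  0.2574] 412 [-0.038   0.0274  0.2572] 414 [-0.0401  0.0257  0.2568] 
17.7586707072357 [108.0199   0.0032  -0.0046   0.0006] [-3.8214 -0.7323  2.4122  1.3581  2.1698 -0.2919]
```

>>> servo_tool(commands=[-1.1,-4.4,0,0,0,0,1,-1.1,-4.4,3,0,0,0,1,-1.1,-4.4,7,0,0,0,1,-1.1,-4.4,10,0,0,0,1,-1.1,-4.4,11,0,0,0,1,-1.1,-4.4,11,0,0,0,1])

```text
time_s: 14.2
eef_pos: [0.6517, -0.0099, 0.2169]
tool_rot: [0.704, -0.062, 0.705, 0.061]
contact_force: [0.1, -0.3, -0.2]
grip_width: -0.001
gripper_force: 0.0
```

```bash
python3 - <<'E'
from tur import *
s=env.state();print(w2m(s["eef_pos"]),s["contact_force"],row(m2w([.076,.014,.216]),rot()))
p=env.grab_frame("wrist");save(p,"w5.png")
i=cv2.imread("pics/w5.png")[130:390,120:520];cv2.imwrite("pics/w5c.png",cv2.resize(i,(800,520),interpolation=cv2.INTER_CUBIC))
E
```

```text
[0.0807515  0.0505056  0.21692789] [ 0.13893481 -0.26360259 -0.23660964] [-0.09  0.49  3.65 -0.06 -0.01 -0.01]
```

View pics/w5c.png

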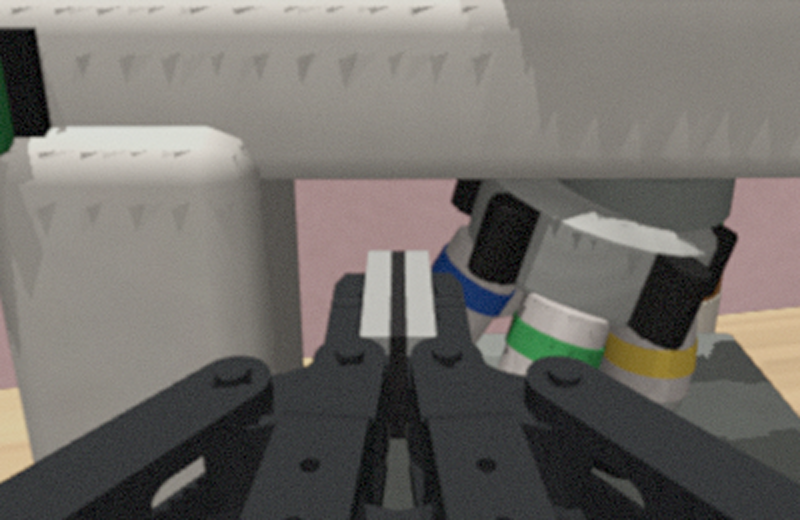

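The picture shows the lobe to push at crop (505,235), to the right of the fingertips at (400,260). The blue objective sits lower at (475,290). I'll enter behind the lobe.

>>> servo_tool(commands=[-0.1,0,1.5,0,0,0,1,-0.1,0,3.0,0,0,0,1,-0.1,0,3.5,0,0,0,1,-0.1,0.5,3.5,0,0,0,1,-0.1,0.9,3.4,0,0,0,1,-0.1,1.2,3.3,0,0,0,1])

```text
time_s: 15.0
eef_pos: [0.6819, -0.0256, 0.2157]
tool_rot: [0.705, -0.06, 0.704, 0.06]
contact_force: [-4.6, 20.9, -1.3]
grip_width: 0.0
gripper_force: 10.3
```

```bash
cat > chk.py <<'E'
from tur import *
import sys
np.set_printoptions(precision=4,suppress=True)
s=env.state();print(s["time_s"],w2m(s["eef_pos"]),"F mic",w2m(np.array(s["contact_force"])+O))
p=env.grab_frame("wrist");save(p,"t.png")
g=cv2.cvtColor(p["color"],cv2.COLOR_RGB2GRAY);m=(g<45).astype(np.uint8);m[:200]=0;m[320:]=0
n,l,st,ce=cv2.connectedComponentsWithStats(m)
for i in range(1,n):
    if 60<st[i,4]<3000:
        v,u=np.nonzero(l==i);X=np.array([w2m(at_depth(p,[(a+.5)/640,(b+.5)/400])) for a,b in zip(u,v)]);x=np.median(X,0)
        print(st[i],x,"ang",np.rad2deg(np.arctan2(x[1]+.0013,(x[0]-.018)/.966)))
E
python3 chk.py
```

```text
15.0 [0.0707 0.018  0.2157] F mic [19.7759  8.3008 -1.3298]
[ 48 200  33  22 483] [0.1684 0.0342 0.2525] ang 12.845767080630944
[  0 232  36   5 152] [0.1906 0.0346 0.2415] ang 11.346010003679256
[332 243  16  17 182] [ 0.0586 -0.015   0.2118] ang -18.09122307333101
[ 350  252   35   60 1285] [0.0495 0.03   0.2208] ang 43.74007442488325
[ 444  268   52   52 1143] [0.0082 0.0377 0.2114] ang 104.6107871220896
[   0  277   52   43 1962] [ 0.7473 -0.5126 -0.1508] ang -34.10669511995934
[311 297  16  23 228] [0.0693 0.0562 0.2228] ang 47.29272470428745
[286 304  18   9  82] [0.0767 0.0652 0.2284] ang 47.616690473808866
[334 305  19   8  77] [0.0618 0.0652 0.2287] ang 55.728721871592
```

>>> servo_tool(commands=[0,-1,0,0,0,0,1,0,-1,0.5,0,0,0,1,0,-1,1.2,0,0,0,1,0,-1,1.3,0,0,0,1,0,-1,1.3,0,0,0,1])

```text
time_s: 15.68
eef_pos: [0.697, -0.0204, 0.2162]
tool_rot: [0.704, -0.062, 0.705, 0.061]
contact_force: [-0.2, -0.4, 0.2]
grip_width: -0.0
gripper_force: 0.0
```

```bash
python3 chk.py; python3 - <<'E'
import cv2
i=cv2.imread("pics/t.png")[180:340,250:490];cv2.imwrite("pics/w6c.png",cv2.resize(i,(780,520),interpolation=cv2.INTER_CUBIC))
E
```

```text
15.675 [0.0785 0.0041 0.2162] F mic [-0.4654  0.0877  0.1904]
[  38  200   39   47 1084] [0.1685 0.0343 0.2549] ang 12.859204752923254
[  0 250  26   4  84] [0.188  0.0346 0.2414] ang 11.520793821138199
[316 259   7  21 127] [0.0774 0.0212 0.2274] ang 20.122915723452962
[336 259  28  29 471] [0.0652 0.015  0.2231] ang 18.459716527925302
[286 267  16  20 257] [0.0877 0.0209 0.2235] ang 17.083932694090514
[ 368  269   47   49 1339] [0.0501 0.0308 0.2224] ang 43.92715271464269
[   0  281   40   39 1285] [ 0.7632 -0.5227 -0.1507] ang -34.05487953755501
[311 298  16  22 226] [0.0773 0.0423 0.2232] ang 35.38078335083178
[287 305  16   8  71] [0.0851 0.0514 0.2291] ang 37.19680183468278
[335 305  17   9  77] [0.0692 0.0513 0.2289] ang 44.79184931797094
[489 308  36  12 245] [0.0077 0.0342 0.2148] ang 106.70063832322904
```

View pics/w6c.png

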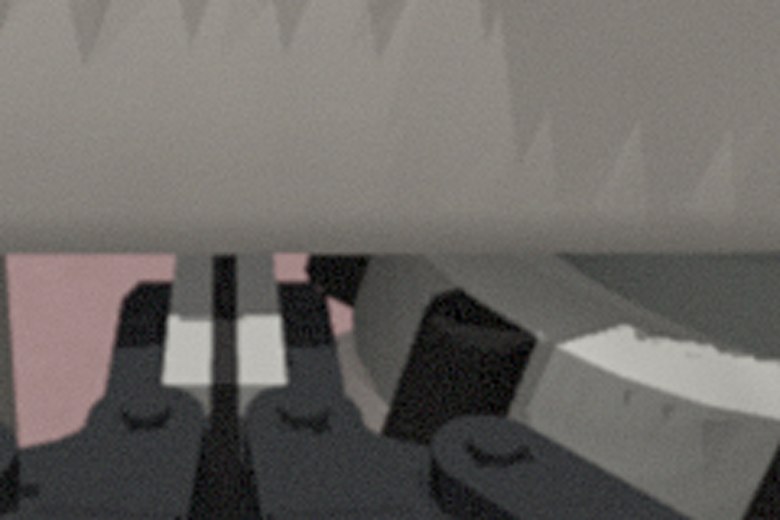

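The picture shows the dark lobe at crop (460,360). The wide black finger backs (crop 120–330) sit behind the narrow pads, and the backs had pressed on the lobe's outer face. I'll yaw the tool about 25° and push along the arc with the pads.

>>> servo_tool(commands=[0.2,0,-1.6,-1.5,0,0,1,0.2,0.2,-1.6,-3,0,0,1,0.2,0.3,-1.6,-5,0,0,1,0.2,0.3,-1.6,-5,0,0,1,0.2,0.8,-1.2,-5,0,0,1,0.2,1.4,-0.8,-5,0,0,1,0.2,1.4,-0.8,-5,0,0,1])

```text
time_s: 16.6
eef_pos: [0.687, -0.0327, 0.2187]
tool_rot: [0.674, -0.212, 0.675, 0.212]
contact_force: [-0.0, 8.2, 1.5]
grip_width: 0.001
gripper_force: 4.0
```

```bash
python3 chk.py; python3 - <<'E'
from h import *
s=env.state()
for t in ([.0604,.0138,.218],[.0557,.0202,.217],[.0499,.0256,.216],[.0461,.0284,.215],[.044,.0296,.215]): print(row(m2w(t),R.from_quat(s["tool_rot"])))
print(R.from_quat(s["tool_rot"]).as_matrix()@[0,0,1]@np.array([MX,MY]).T)
E
```

```text
16.6 [0.0646 0.0117 0.2187] F mic [8.0998 1.5107 1.5036]
[  0 247  10  43 251] [0.1654 0.0332 0.2525] ang 12.754844843819056
[316 257   6  15  82] [0.069  0.0238 0.23  ] ang 25.43035903035539
[ 351  259   31   55 1036] [0.0509 0.0317 0.2217] ang 44.164747523069636
[286 261  17  25 288] [0.079  0.0214 0.2259] ang 19.769784599901428
[337 267  12   9  75] [0.059 0.026 0.226] ang 32.78571890961163
[ 426  271   39   49 1243] [0.0093 0.0382 0.2064] ang 102.78699360861741
[311 297  16  23 225] [0.0796 0.0467 0.2257] ang 36.97855463292062
[286 304  21  10  94] [0.0903 0.0516 0.2312] ang 35.28600548292939
[334 305  19   8  73] [0.0762 0.0583 0.2317] ang 44.69185565138738
[-0.07  0.47 -0.01  0.    0.    0.  ]
[-0.17  1.17 -0.4   0.    0.    0.  ]
[-0.27  1.92 -0.65  0.    0.    0.  ]
[-0.37  2.38 -0.74  0.    0.    0.  ]
[-0.37  2.62 -0.76  0.    0.    0.  ]
[-0.41569337 -0.90950379]
```

>>> servo_tool(commands=[-0.1,0.3,-0.1,0,0,0,1,-0.1,0.5,-0.2,0,0,0,1,-0.1,0.7,-0.3,0,0,0,1,-0.1,0.7,-0.3,0,0,0,1])

```text
time_s: 17.15
eef_pos: [0.6803, -0.0369, 0.2174]
tool_rot: [0.674, -0.212, 0.675, 0.212]
contact_force: [-2.1, 4.3, 1.2]
grip_width: 0.001
gripper_force: 2.0
```

```bash
python3 chk.py; python3 - <<'E'
import cv2
i=cv2.imread("pics/t.png")[200:340,260:500];cv2.imwrite("pics/w7c.png",cv2.resize(i,(780,455),interpolation=cv2.INTER_CUBIC))
E
```

```text
17.15 [0.0593 0.0176 0.2174] F mic [3.8187 2.8268 1.1746]
[281 251  25  28 430] [ 0.0643 -0.0058  0.2153] ang -5.389871801565031
[351 258  28  55 947] [0.0455 0.0368 0.2202] ang 53.25671177451722
[ 416  263   35   48 1046] [0.0028 0.0347 0.2045] ang 113.56834862467734
[311 298  16  22 222] [0.0744 0.0525 0.2243] ang 42.666171189977305
[287 305  16   8  69] [0.0853 0.0577 0.2304] ang 40.242599125256625
[335 305  19   8  80] [0.0705 0.0642 0.2302] ang 50.31683235087916
```

View pics/w7c.png

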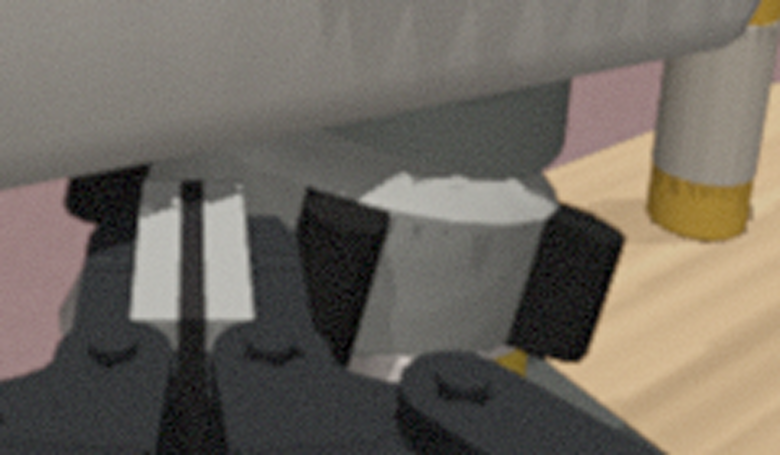

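The picture shows the right finger back pressing on lobe B's trailing side, at crop (310,250). The turret has turned about 10°. I'll carry on along the arc.

>>> servo_tool(commands=[0,0.3,-0.1,0,0,0,1,-0.1,0.6,-0.2,0,0,0,1,-0.1,0.9,-0.3,0,0,0,1,-0.1,1.1,-0.4,0,0,0,1,-0.1,1.1,-0.4,0,0,0,1])

```text
time_s: 17.82
eef_pos: [0.6705, -0.0441, 0.2164]
tool_rot: [0.674, -0.213, 0.675, 0.212]
contact_force: [0.6, -0.1, -0.4]
grip_width: -0.001
gripper_force: 0.0
```

```bash
cat >> chk.py <<'E'
P={"wrist":p,"scene":env.grab_frame("scene"),"side":env.grab_frame("side")}
for n in ["yellow_front","view_point"]:
    for k in P:
        for r in env.landmark_of(P[k],n)[:1]: print(n,k,round(r["conf"],2),np.array(r["xy"])*[640,400])
E
python3 chk.py
```

```text
17.825 [0.0505 0.0259 0.2164] F mic [ 0.0011 -0.587  -0.4409]
[263 242  30  32 707] [0.0622 0.0037 0.2165] ang 6.232953729011779
[397 253  30  44 767] [-0.005   0.0279  0.2025] ang 129.22619671721787
[346 259  29  51 787] [0.036  0.0418 0.2189] ang 66.63894517525871
[311 297  16  23 226] [0.0655 0.0608 0.2232] ang 51.634778943294705
[286 305  19   8  67] [0.0764 0.0657 0.2293] ang 47.95777401936432
[334 306  17   8  75] [0.0625 0.0725 0.2291] ang 58.01384212227952
yellow_front scene 0.4 [232.704 178.48 ]
yellow_front side 0.53 [391.424 200.6  ]
view_point scene 0.79 [271.296 166.6  ]
view_point side 0.8 [387.712 202.8  ]
```

>>> servo_tool(commands=[0,0.2,0,0,0,0,1,0,0.3,-0.1,0,0,0,1,0,0.4,-0.1,0,0,0,1,0,0.4,-0.1,0,0,0,1,0,0.4,-0.1,0,0,0,1])

```text
time_s: 18.9
eef_pos: [0.6675, -0.0458, 0.2162]
tool_rot: [0.674, -0.213, 0.675, 0.212]
contact_force: [-0.2, 1.4, 0.6]
grip_width: 0.004
gripper_force: 0.4
```

```bash
python3 chk.py
```

```text
18.9 [0.0482 0.0285 0.2162] F mic [1.3784 0.4367 0.5883]
[258 240  30  33 733] [0.062  0.0047 0.2167] ang 7.488746965907541
[391 251  29  44 743] [-0.0056  0.0271  0.2025] ang 130.7208643058844
[342 258  28  45 585] [0.0341 0.0422 0.2199] ang 69.02981411822927
[311 298  16  22 217] [0.0633 0.0633 0.2233] ang 54.055609890586304
[287 305  16   8  72] [0.074  0.0684 0.2291] ang 50.244897693032314
[335 305  18   8  75] [0.0595 0.0752 0.229 ] ang 60.67653733030579
yellow_front side 0.65 [388.992 202.08 ]
view_point scene 0.65 [270.08 166.52]
view_point side 0.62 [393.408 206.   ]
```

>>> servo_tool(commands=[0,-0.4,0,0,0,0,1,0,-0.8,0,0,0,0,1,0,-0.8,0,0,0,0,1])

```text
time_s: 19.73
eef_pos: [0.6723, -0.039, 0.2163]
tool_rot: [0.674, -0.213, 0.675, 0.212]
contact_force: [0.7, -1.1, 0.5]
grip_width: 0.003
gripper_force: 0.0
```

```bash
python3 chk.py
```

```text
19.725 [0.0558 0.0251 0.2163] F mic [-0.9768 -0.8862  0.5371]
[274 241  30  32 682] [0.0628 0.0046 0.2173] ang 7.25029845691386
[407 251  28  44 727] [-0.0057  0.0272  0.2023] ang 130.68973887693176
[ 353  258   35   53 1275] [0.0371 0.0412 0.2148] ang 65.08297205687461
[311 297  16  23 227] [0.0708 0.0599 0.2233] ang 48.20727383894978
[287 306  15   9  64] [0.082  0.065  0.2292] ang 45.002004522585175
[334 306  19   7  73] [0.0676 0.0715 0.2291] ang 54.80911526802523
yellow_front scene 0.39 [310.272 236.52 ]
yellow_front side 0.52 [388.608 202.88 ]
view_point scene 0.89 [273.6  169.52]
view_point side 0.85 [387.52 202.6 ]
```

>>> servo_tool(commands=[0,0,-5,0,0,0,1,0,0,-9,0,0,0,1,0,2,-10,2,0,0,1,0,4,-11,4,0,0,1,0,6,-11,5,0,0,1,0,8,-11,5,0,0,1,0,8,-11,5,0,0,1])

```text
time_s: 21.05
eef_pos: [0.5355, -0.0432, 0.2162]
tool_rot: [0.704, -0.063, 0.705, 0.062]
contact_force: [0.4, 0.0, 0.1]
grip_width: 0.0
gripper_force: 0.0
```

```bash
cat > fit.py <<'E'
from tur import *
from scipy.optimize import minimize
np.set_printoptions(precision=4,suppress=True)
s=env.state();print(s["time_s"],w2m(s["eef_pos"]))
p=env.grab_frame("wrist");save(p,"f.png")
g=cv2.cvtColor(p["color"],cv2.COLOR_RGB2GRAY)
def pts(org,th,k):
    out=[]
    for r in (.035,.046):
        for t in (-.006,.006):
            for z in (-.011,.011):
                a=np.deg2rad(th+k);v=TB@np.array([r*np.cos(a)-t*np.sin(a),r*np.sin(a)+t*np.cos(a),z]);out.append(proj(p,m2w(org+v)))
    return np.array(out,np.float32)
m=(g<45).astype(np.uint8)
c0=proj(p,m2w(ORG));x0,y0=int(c0[0]),int(c0[1]);m[:, :x0-75]=0;m[:,x0+75:]=0;m[:y0-35]=0;m[y0+50:]=0
n,l,st,ce=cv2.connectedComponentsWithStats(m)
keep=np.zeros_like(m)
for i in range(1,n):
    print(st[i])
    if 60<st[i,4]<900: keep[l==i]=255
cv2.imwrite("pics/m.png",keep)
# B lobe (nearest, fully visible) and A: silhouettes
def cost(v):
    org=ORG+np.array(v[1:4])/1000
    im=np.zeros_like(m)
    for k in (0,72): cv2.fillConvexPoly(im,np.round(cv2.convexHull(pts(org,v[0],k))*16).astype(np.int32),255,shift=4)
    a=keep[:, x0-75:x0+75]>0;b=im[:,x0-75:x0+75]>0
    # ignore other lobes: restrict to dilated render zone
    return 1-(a&b).sum()/max(1,(a|b).sum())+.002*np.sum(np.array(v[1:4])**2)/4
best=min((minimize(cost,[t,0,0,0],method="Nelder-Mead",options=dict(initial_simplex=[[t,0,0,0],[t+6,0,0,0],[t,3,0,0],[t,0,3,0],[t,0,0,3]])) for t in range(54,84,4)),key=lambda r:r.fun)
print(best.x,best.fun)
for t in range(56,82,2):print(t,round(cost([t,*best.x[1:]]),3),round(cost([t,0,-1.3,0]),3))
E
python3 fit.py; python3 - <<'E'
import cv2
i=cv2.imread("pics/f.png")[130:390,160:560];cv2.imwrite("pics/w8c.png",cv2.resize(i,(800,520),interpolation=cv2.INTER_CUBIC))
E
```

```text
21.05 [0.0272 0.1589 0.2162]
[274 174  15  23 251]
[300 189  21  29 389]
[362 189   1   1   1]
[349 197  20  28 369]
[277 211   4   7   9]
[297 222   7   7  32]
[295 224   1   1   1]
[295 227   1   1   1]
[76.516   6.0234 -2.4407  1.5512] 0.4351803157039218
56 0.866 0.616
58 0.826 0.582
60 0.78 0.534
62 0.731 0.508
64 0.675 0.507
66 0.624 0.53
68 0.578 0.545
70 0.535 0.589
72 0.48 0.646
74 0.454 0.704
76 0.441 0.754
78 0.458 0.803
80 0.532 0.853
```

View pics/w8c.png

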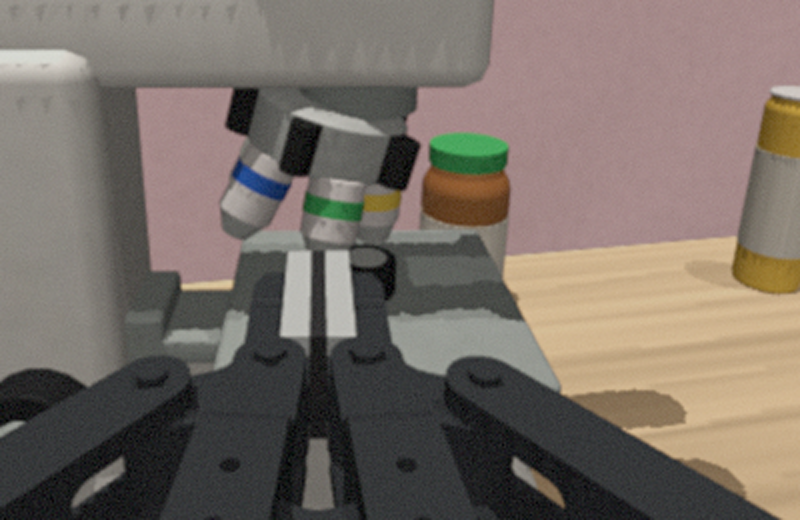

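The crop shows yellow above the specimen at about (378,215), partly behind green. The lobes stand at (240,110), (300,145) and (400,162). I'll measure it more closely.

```bash
python3 - <<'E'
src=open('fit.py').read().replace("if 60<st[i,4]<900:","if 300<st[i,4]<900:")
src=src[:src.index("for t in range(56,82,2)")]
exec(src)
for t in range(58,80,2):
    b=minimize(lambda v:cost([t,*v]),best.x[1:],method="Nelder-Mead",options=dict(initial_simplex=best.x[1:]+np.array([[0,0,0],[3,0,0],[0,3,0],[0,0,3]])));print(t,b.x,round(b.fun,3))
# yellow outline and specimen
hsv=cv2.cvtColor(p["color"],cv2.COLOR_RGB2HSV)
ym=cv2.inRange(hsv,(18,100,80),(32,255,255));ym[:, :300]=0;ym[:,375:]=0;ym[:215]=0;ym[250:]=0
v,u=np.nonzero(ym);print("yellow",u.min(),u.max(),v.min(),v.max())
X=np.array([w2m(at_depth(p,[(a+.5)/640,(b+.5)/400])) for a,b in zip(u,v)]);print(np.median(X,0))
for xr in (-.0125,0,.0125):print(xr,proj(p,m2w([xr,0,.175])),proj(p,m2w([xr,0,.155])))
print("spec top pred",proj(p,m2w([-.015,0,.143])),proj(p,m2w([.015,0,.143])))
i=p["color"][262:270,325:365].mean(2).astype(int);print(i[3]);print(p["color"][242:250,340:365].mean(2).astype(int)[::2]);print(p["color"][228:236,340:368].mean(2).astype(int)[::2])
E
```

```text
21.1 [0.028  0.1584 0.2164]
[274 175  16  23 252]
[363 189   1   1   1]
[301 190  21  28 383]
[349 198  21  28 371]
[278 212   4   7  10]
[297 222   1   1   1]
[297 223   8   7  31]
[295 226   2   3   3]
[78.1648  7.038  -3.9805  1.112 ] 0.2885002158670606
58 [-2.0938 -1.0692  1.1087] 0.45
60 [-0.7201  1.2768  1.4105] 0.438
62 [-0.4258 -6.8123 -1.2752] 0.37
64 [ 0.4742 -5.8979 -0.4088] 0.351
66 [ 1.765  -2.0445  1.3671] 0.351
68 [ 2.8992 -0.9349  1.3085] 0.346
70 [ 4.0608 -1.8966  0.9947] 0.331
72 [ 4.1506 -4.2879  1.0169] 0.315
74 [ 4.7035 -4.2871  0.8924] 0.308
76 [ 5.5252 -5.4414 -0.0267] 0.298
78 [ 7.0795 -3.5431  1.1996] 0.289
yellow 343 360 226 236
[-0.002   0.0117  0.1769]
-0.0125 [361.5149 229.2969] [360.7602 248.7484]
0 [348.2036 229.3106] [347.6966 248.76  ]
0.0125 [334.8947 229.324 ] [334.6353 248.7713]
spec top pred [362.9044 260.0731] [331.901  260.0977]
[185 186 186 187 184 183 185 186 185 166 104  29  20  25  23  22  24  22
  26  28  19  16  25  16   9  14  21  12  14   7  23  15   7  35  64  73
  73  73  77  84]
[[ 90 107 112 118 115 118 123 122 119 118 117 112 113 110 108  99  96  93
  121 139 144 143 143 143 140]
 [ 82  84  87  95  93 101 100  99 103 102 101  98  90  96  86  90  82 113
  138 144 144 143 142 146 142]
 [ 80  85  88  87  89  88  94  88  94  89  92  90  89  87  77  86 107 138
  149 145 148 147 149 144 144]
 [ 79  89  89  86  84  94  92  89  90  93  90  88  85  86  83 104 125 134
  134 131 133 127 134 134 134]]
[[116 101  93  94  97 104 105 109 103 106 108 104 108  97  97  96  92  90
   86  83  84 108 137 142 143 142 142 145]
 [109 101  96  98  94  98  94  97  96  94  93  96  98  94  95  94  90  86
   85  79  81 109 137 142 143 143 143 142]
 [ 74  59  64  80  94  94  94  94  98 101  98 101  98  95  93  90  95  86
   81  74  88 117 142 142 143 143 144 146]
 [ 52  53  65  87  93  96  96  99  95  96  99  90  99  94  89  94  87  91
   91  89 107 136 143 144 144 140 142 144]]
```

```bash
python3 - <<'E'
from h import *
np.set_printoptions(precision=2,suppress=True)
W=rot()*R.from_euler('x',-24.6,degrees=True)
for t in ([.097,.125,.216],[.074,.065,.216],[.0558,.0251,.216],[.0495,.028,.216]): print(row(m2w(t),W))
E
```

```text
[-0.06 -6.82  3.35 -4.96 -0.02 -0.02]
[-0.07 -4.49  9.34 -4.96 -0.02 -0.02]
[-0.07 -2.66 13.32 -4.96 -0.02 -0.02]
[-0.07 -2.03 13.03 -4.96 -0.02 -0.02]
```

>>> servo_tool(commands=[0,-3.4,1.5,-2,0,0,1,0,-6.8,3.3,-4,0,0,1,0,-6.8,3.3,-5,0,0,1,0,-5.2,7.5,-5,0,0,1,0,-3.6,11.3,-5,0,0,1,0,-2.7,13.3,-5,0,0,1,0,-2.1,13,-5,0,0,1,0,-2.1,13,-5,0,0,1,0,-2.1,13,-5,0,0,1])

```text
time_s: 22.28
eef_pos: [0.6675, -0.0428, 0.2162]
tool_rot: [0.674, -0.213, 0.675, 0.212]
contact_force: [-0.2, -0.1, -0.2]
grip_width: 0.001
gripper_force: 0.0
```

>>> servo_tool(commands=[0,0.1,0,0,0,0,1,0,0.2,0,0,0,0,1,0,0.2,0,0,0,0,1])

```text
time_s: 22.65
eef_pos: [0.6666, -0.0453, 0.2163]
tool_rot: [0.674, -0.213, 0.675, 0.212]
contact_force: [0.2, 0.5, -0.3]
grip_width: 0.004
gripper_force: 0.0
```

>>> servo_tool(commands=[0,0.1,0,0,0,0,1,0,0.1,0,0,0,0,1])

```text
time_s: 22.9
eef_pos: [0.6661, -0.0462, 0.2162]
tool_rot: [0.674, -0.213, 0.675, 0.212]
contact_force: [-0.3, 0.1, -0.4]
grip_width: -0.004
gripper_force: 0.1
```

```bash
python3 chk.py | head -4
```

```text
22.9 [0.0476 0.0299 0.2162] F mic [ 0.088   0.305  -0.3721]
[256 239  30  34 731] [0.0621 0.0048 0.2168] ang 7.601488202328474
[389 251  28  43 740] [-0.0057  0.0272  0.2022] ang 130.731346487796
[339 257  28  45 508] [0.0336 0.0421 0.2206] ang 69.60154383132324
```

Still just short of contact; I'll keep on in 1 mm steps.

>>> servo_tool(commands=[0,0.1,0,0,0,0,1,0,0.1,0,0,0,0,1])

```text
time_s: 23.6
eef_pos: [0.6656, -0.0468, 0.2163]
tool_rot: [0.674, -0.213, 0.675, 0.212]
contact_force: [1.8, 2.4, -0.0]
grip_width: -0.002
gripper_force: 1.1
```

>>> servo_tool(commands=[0,0.1,0,0,0,0,1,0,0.1,0,0,0,0,1])

```text
time_s: 23.85
eef_pos: [0.6651, -0.0474, 0.2162]
tool_rot: [0.674, -0.213, 0.675, 0.212]
contact_force: [3.2, 2.7, -0.4]
grip_width: 0.001
gripper_force: 2.0
```

>>> servo_tool(commands=[0,0.1,0,0,0,0,1,0,0.1,0,0,0,0,1])

```text
time_s: 24.1
eef_pos: [0.6647, -0.0479, 0.2163]
tool_rot: [0.674, -0.213, 0.675, 0.212]
contact_force: [5.9, 5.5, -2.4]
grip_width: 0.001
gripper_force: 3.2
```

```bash
python3 chk.py | head -4
```

```text
24.1 [0.0457 0.0309 0.2163] F mic [ 6.4221 -4.807  -2.37  ]
[252 238  31  35 776] [0.0618 0.0059 0.2172] ang 9.035464433878499
[385 250  28  43 721] [-0.0065  0.0262  0.2022] ang 132.63806764858282
[337 257  28  41 430] [0.0319 0.0423 0.2208] ang 71.77861312382116
```

The force climbs to 8 N within 2° of turn, so the turret is seated in the click. I'll back off and check that it springs back.

>>> servo_tool(commands=[0,-0.5,0,0,0,0,1,0,-1,0,0,0,0,1,0,-1,0,0,0,0,1])

```text
time_s: 24.92
eef_pos: [0.6702, -0.0402, 0.2163]
tool_rot: [0.674, -0.213, 0.675, 0.212]
contact_force: [0.2, 0.3, 0.8]
grip_width: -0.0
gripper_force: 0.0
```

>>> servo_tool(commands=[0,0,-5,0,0,0,1,0,0,-9,0,0,0,1,0,2,-11,2,0,0,1,0,4,-12,4,0,0,1,0,6,-12,5,0,0,1,0,8,-12,5,0,0,1,0,8,-12,5,0,0,1])

```text
time_s: 25.8
eef_pos: [0.5253, -0.0386, 0.2161]
tool_rot: [0.704, -0.063, 0.705, 0.062]
contact_force: [-0.6, -0.4, -0.1]
grip_width: 0.001
gripper_force: 0.0
```

```bash
python3 chk.py; python3 - <<'E'
from h import *
p=env.grab_frame("wrist");hsv=cv2.cvtColor(p["color"],cv2.COLOR_RGB2HSV)
ym=cv2.inRange(hsv,(18,100,80),(32,255,255));ym[:,375:]=0;ym[:,:300]=0;ym[250:]=0
v,u=np.nonzero(ym);print(u.min(),u.max(),v.min(),v.max(),proj(p,m2w([-.0125,0,.175])))
X=np.array([w2m(at_depth(p,[(a+.5)/640,(b+.5)/400])) for a,b in zip(u,v)]);print(np.median(X,0))
for r in env.landmark_of(p,"slider_end")[:1]:print(w2m(at_depth(p,r["xy"])),r["conf"])
P={c:env.grab_frame(c) for c in("scene","side")}
for n in("canister","marker","flask","cylinder","beaker"):
    print(n,tri([ray(P[c],env.landmark_of(P[c],n)[0]["xy"]) for c in P]))
E
```

```text
25.8 [0.03   0.1698 0.2161] F mic [-0.5233  0.5009 -0.099 ]
[305 200  17  14 183] [0.0337 0.0424 0.2074] ang 69.57154839070415
[351 200  20  20 276] [-0.0071  0.0272  0.1994] ang 132.38185752823165
[335 249  25  27 312] [-0.0024  0.0109  0.1394] ang 149.95322593840345
[  17  253   61   34 1628] [ 0.7568 -0.5149 -0.1509] ang -33.88293941666619
[311 298  17  22 225] [0.0289 0.208  0.2231] ang 86.92813810352642
[287 304  18   9  78] [0.0367 0.2172 0.2289] ang 84.93017072370063
[335 305  16   7  64] [0.0213 0.2171 0.2292] ang 89.11202203222352
[164 308  48  12 408] [0.1449 0.0521 0.1105] ang 22.106413003198465
yellow_front wrist 0.98 [347.2 244.4]
yellow_front scene 0.66 [275.584 166.2  ]
yellow_front side 0.52 [238.016 170.2  ]
view_point wrist 0.68 [349.376 246.6  ]
view_point scene 0.63 [272.32 167.12]
view_point side 0.96 [388.416 203.52 ]
347 364 221 231 [364.88591338 224.65080685]
[-0.00318181  0.01129614  0.17696491]
[0.18570457 0.0452605  0.25809228] 0.65
canister [ 0.64281124 -0.34633567 -0.11560738]
marker [ 0.55344159 -0.0515193   0.01500134]
flask [ 0.42666798 -0.34588151  0.00181839]Traceback (most recent call last):
  File "<stdin>", line 9, in <module>
IndexError: list index out of range
```

```bash
python3 -c "
from station import env
print(env.close_job())"
```

```text
the job is handed in; nothing more can be done
None
```

I handed the job in at about 26 s of the 64 s allowed. The yellow objective is clicked in above the specimen and the filter slider is pushed home to its stop; I did not confirm every bench item at the end, and no verdict came back on hand-in.

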